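# Clamp a small cheese mould on the sloping pressing stand

## Task

Slide the free jaw of the bar clamp down its bar until the pad under its screw bears on the mould's white spring follower and the jaw cocks on the bar, then screw the wooden wing handle tight (clockwise) until the gap under the follower is nearly or fully closed, at most 2 mm left. Do the pressing with the screw, not by forcing the jaw down, then let go; leave the other things on the table where they stand.

Things in the scene. Friction and masses are not known exactly. Their poses are not given: they have to be found in the camera images.
- stand: fixed stand: white board 160 x 240 mm leaning 30 degrees, its face to the stand's -x (roughly the robot). Origin on the table under the board; z up, x towards the high edge, y left. At y = -55 mm a steel bar 20 x 8 mm rises 190 mm square to the board (its direction, 30 degrees off vertical, is 'clamp axis' below); at y = +40 mm a fixed aluminium mould, 88 mm wide, 70 mm high
- jaw_top (a point): middle of the upper face of the free jaw's dark steel arm, 44 mm from the bar's centre, 51 mm from the screw; arm 18 mm wide. Own z = clamp axis, y from bar to screw, x up the slope. The collar on the bar (33 x 25 mm) rises 14 mm above the arm; the bar ends 57 mm above the arm when the pad is on the follower. Pushed here along -z the jaw slides
- carriage (a joint): how far the jaw has slid down the bar towards the mould, m: 0 = top, pad 40 mm off the follower; 0.040 = pad on the follower if the screw stands at 0. Starts 0 to 0.025. It stays where it is left; about 2 to 8 N slides it
- jaw (a joint): cocking of the jaw on the bar, rad: 0 = hanging square; about 0.024 to 0.04 = tilted by the push of the work on the pad, its edges biting the bar so that it cannot slip back. It cocks only while the pad is pressed; about 2 mm of screw travel goes into it
- pad_face (a point): centre of the lower face of the round steel pad (28 mm diameter) at the screw's lower end; own z = clamp axis
- follower_top (a point): centre of the flat upper face of the follower, a white disc of 72 mm diameter and 12 mm thick on the mould; own z = clamp axis
- follower (a joint): how far the follower is pressed in, m: 0 = free, 6 mm gap between disc and mould rim; 0.006 = gap closed, on its stop. Its spring yields from 8 N and takes 2 N more for each mm (20 N at the stop)
- handle_grip (a point): centre of the wooden wing handle on the screw's upper end: a bar 54 mm long (own x), 12 mm thick (own y), 24 mm high (own z = clamp axis). With the screw at 0 its underside is 18 mm above the arm's upper face; it sinks as the screw goes in
- handle (a joint): screw angle, rad: starts 0 to 0.25, end of thread 5.2. Grows as the handle turns clockwise seen from above (looking along -z of the clamp axis); each rad brings handle and pad 2.86 mm (18 mm a turn) nearer the mould. Turning takes 0.1 to 0.2 N m; it stays where it is left
- spare_mould: bystander: loose white plastic cup-shaped mould, 80 mm diameter, 85 mm high, beside the stand; origin under its centre
- spare_disc: bystander: loose wooden disc, 72 mm diameter, 14 mm high, beside the stand; origin under its centre
- brush: bystander: flat wooden brush, 200 mm long, 20 mm high, lying in front of the stand; origin under its middle

How it is judged:
On the way, in this order (a step that is already met when the one before it is completed fails the run):
1. the jaw has been slid, with the screw still hardly turned (below 0.7 rad), until its pad is within 3 mm of the follower (distance between pad_face and follower_top below 0.003 m and value of joint handle below 0.7 rad), for 0.2 s.
2. the screw has pressed the follower in by at least 3.5 mm (value of joint follower above 0.0035 m and value of joint handle above 0.8 rad), for 0.2 s.
At the end, for the whole second after the job is handed in: The pad holds the follower down: it is pressed in by at least 3.5 mm of its 6 mm (gap left under 2.5 mm), the screw stands at more than 0.8 rad, the jaw is cocked on the bar by more than 0.012 rad and does not slip (all of step 2 and value of joint jaw above 0.012 rad and velocity of joint carriage between -0.002 and 0.002 m/s); the robot touches nothing.
It fails at once if the spare mould, the wooden disc or the brush is shoved more than 30 mm (distance of any of spare_mould, spare_disc, brush from where it was at the start of the episode above 0.03 m).
It also fails if it takes over 61 s, if anything falls off the work surface, if the arm or the gripper's body presses on something with over 40 N, if the wrist force passes 120 N, or if a joint passes its speed limit or range.

## Robot

A 6-joint arm with a two-finger parallel gripper is mounted at the origin on the work surface. World frame = base frame: x ahead of the robot, y to its left, z up, the work surface at z = 0. Lengths are in m, angles in rad, forces in N, time in s.
With the tool pointing down it reaches from about 0.325 to 1 m from the base axis. Payload 5.1 kg.
Tool frame: the origin (TCP) lies at the very end of the fingers, on their centre line; the grasp point (between the pads) lies 19 mm behind it; z points along the fingers, x is the direction in which the jaws open and shut, and the axes are right-handed (so a half turn about z gives the same grasp; the last joint's range is limited). The gripper opens to 85 mm and grips with 20 to 120 N. Pads are 22 mm wide; open, the fingers measure 114 mm over their backs; the gripper's body (76 mm by 85 mm) begins 54 mm behind the grasp point. The pads swing forward as they close: fully open they stand 13 mm farther back than shut.
Start: joints at [-1.417, 0.124, 1.65, -0, 1.367, -0.083], TCP at [0.152, -0.632, 0.231] pointing down, gripper open.
Joint ranges: [-2.61, 2.61], [-1.02, 2.33], [0.03, 2.71], [-1.35, 4.49], [0.32, 2.68], [-2.91, 2.91]. Speed limits (rad/s): [2.57, 2.57, 3.14, 3.14, 3.14, 3.14].

## Interface

Orientations are given as a unit quaternion [x, y, z, w].
In Python, from bench import bot, get_image, camera_params, close_job gives the robot as it stands. The module is installed in compiled form; this text tells all that it offers.
- The arm moves only by the tool play_rows, never from a script. Its argument "plan" is a list of rows, each an object of numbers: "hand": the finger opening in m, from 0 to 0.0854; "x", "y", "z": the shift along the tool's x, y, z in m; "ax", "ay", "az": the turn, a rotation vector about the tool's x, y, z in rad. In form: [{"hand": .., "x": .., "y": .., "z": .., "ax": .., "ay": .., "az": ..}, ...]. A call has 1 to 20 rows; each row shifts and turns the commanded pose from where the row before left it, along the tool's axes as they then stand; what a row does not reach is not made up. A row lasts 1/8 s, in which the tool goes at most 62.5 mm and 10.7 degrees, less where a joint would pass 70% of its speed; a pose out of reach is approached as far as the arm can. A call with a gripper value outside its range is refused whole. The fingers move at their own pace and stop on an object; "squeeze" is the grip in N (left out, the last holds). Time passes only in rows, so rows that do not move let the fingers close. It gives the time, the measured TCP pose, the force and the opening at its end, in the units of the state.
- bot.read_state(): the state, without advancing time (a new reading comes with each control period).
- get_image(name): name is "scene" or "top" or "wrist"; returns (picture, depth): 420x560x3 uint8, red, green, blue; 420x560 float32, m along the optical axis (not along the pixel's ray), 0 where there is no reading.
- camera_params(name): a dict with "fovy" (degrees; the focal length in pixels is half the picture's height over the tangent of half this angle, whatever the lens; pixels are square), "cx", "cy" (the principal point, pixels), "k1" (the pictures are not rectified: a ray, as slopes to the right and down, at radius r is drawn at 1 + k1 r^2 times it, then the intrinsics apply), "rvec" (rotation vector, rad) and "tvec" (3), from world to camera coordinates, as OpenCV has them. Camera axes: x right, y down, z forward; pixel columns grow to the right and rows downward; lengths in m; the calibration is good to about 2 mm. A picture is of the moment at which its call begins: read the wrist's pose just before it. camera_params takes no time and is no camera call; for the wrist camera it gives the pose at the moment of the call.
- close_job(): hands the job in, once; it reports no verdict.
The state is a dict: "t": time; "joint_positions": joint angles; "qvel": joint speeds; "joint_efforts": joint torques, N m; "ee_pos": TCP position; "orientation": TCP orientation; "wrist_force": force on the tool from outside, world axes, zero at the start; "torque": the same for the moment, N m; "opening": finger opening in m.
Only numpy, scipy, OpenCV 4.12 (cv2) and the standard library are available. Lean on these libraries where they do the work, as an engineer would, in place of code of your own. Each camera call takes 0.05 s, during which the arm holds its last target.

## Working session

There is one attempt and no reset: what is moved stays moved. The work goes in short steps, Python scripts to look and compute and a tool call to move; the robot and the scene stay as the last step left them, time stands still between calls to the robot, and variables do not carry over. Pictures are saved under pics/ and viewed, and the job is handed in when it is done.

Besides the shell and the picture viewer there is one more tool, called after "Request:" as name([rows], argument=value, ...), one row to a line, values as JSON. play_rows: Moves the arm, as the interface text tells. Its arguments: {"type":"object","properties":{"plan":{"type":"array"},"squeeze":{"type":"number"}},"required":["plan"]}

```bash
mkdir -p pics; ls; python3 - <<'E'
from bench import bot,get_image,camera_params
import cv2,numpy as np
print(bot.read_state())
for n in("scene","top","wrist"):
    print(n,camera_params(n))
    p,d=get_image(n); cv2.imwrite(f"pics/{n}0.png",p[:,:,::-1]); np.save(f"pics/{n}0.npy",d); print((d>0).mean())
E
```

```text
pics
{'t': 0.0, 'joint_positions': array([-1.41655690e+00,  1.24502652e-01,  1.65169845e+00, -5.05181273e-06,
        1.36746840e+00, -8.26064141e-02]), 'qvel': array([ 0.00018137, -0.00111096,  0.00056238, -0.00044539, -0.00116337,
        0.00145605]), 'joint_efforts': array([ 1.89586382e-03, -4.23604274e+01, -3.65456307e+01, -2.83031829e-05,
        6.95512164e-03, -1.30417371e-05]), 'ee_pos': array([ 0.15238634, -0.63125403,  0.23004014]), 'orientation': array([ 7.85696303e-01, -6.18611542e-01, -7.61784781e-04, -7.05701966e-04]), 'wrist_force': array([0.46213324, 0.04681323, 0.26593528]), 'torque': array([ 0.01396321,  0.01453074, -0.02146199]), 'opening': 0.08575426245463162}
scene {'fovy': 44.77980054582427, 'cx': 284.8733526229131, 'cy': 209.72412602482365, 'k1': -0.08691198516515464, 'rvec': array([ 1.621867  ,  1.59075211, -0.86512171]), 'tvec': array([-0.07027064, -0.199798  ,  1.74990182])}
0.9960756802721088
top {'fovy': 56.12426748486056, 'cx': 273.51120569959926, 'cy': 210.34980943949415, 'k1': -0.10475828821703602, 'rvec': array([ 2.15805129, -2.12168395,  0.16258152]), 'tvec': array([0.06051912, 0.61082866, 0.97176768])}
0.9958248299319727
wrist {'fovy': 65.95133705960491, 'cx': 279.993468209324, 'cy': 209.03276315229465, 'k1': -0.051137173357863164, 'rvec': array([-2.26092163,  1.78198137,  0.28646783]), 'tvec': array([-0.64889785, -0.03772048,  0.37925845])}
0.9958248299319727
```

View pics/scene0.png

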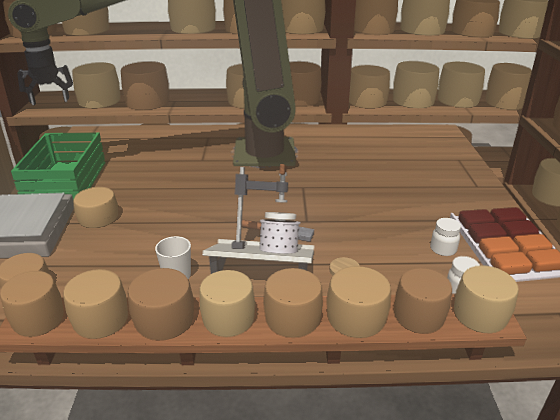

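View pics/top0.png

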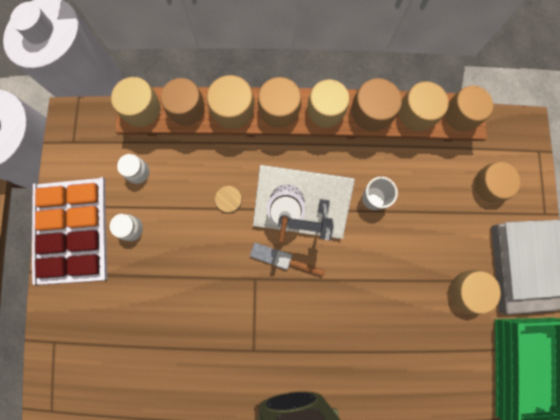

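```bash
cat > h.py <<'E'
import numpy as np,cv2
from bench import bot,get_image,camera_params
from scipy.spatial.transform import Rotation as R
def cam(n,cp=None):
    c=cp or camera_params(n); f=210/np.tan(np.radians(c['fovy'])/2)
    return np.array([[f,0,c['cx']],[0,f,c['cy']],[0,0,1]]),np.array([c['k1'],0,0,0.]),R.from_rotvec(c['rvec']).as_matrix(),np.array(c['tvec'])
def cloud(d,C):
    K,D,Rm,t=C
    v,u=np.mgrid[0:420,0:560]
    s=cv2.undistortPoints(np.stack([u,v],-1).reshape(-1,1,2).astype(float),K,D).reshape(420,560,2)
    P=np.dstack([s*d[...,None],d])
    return (P-t)@Rm
def proj(X,C):
    K,D,Rm,t=C
    return cv2.projectPoints(np.atleast_2d(np.array(X,float)),cv2.Rodrigues(Rm)[0],t,K,D)[0].reshape(-1,2)
def take(n,name):
    C=cam(n); p,d=get_image(n); cv2.imwrite(f"pics/{name}.png",p[:,:,::-1]); np.save(f"pics/{name}.npy",d); return p,d,C
E
python3 - <<'E'
from h import *
for n in("top","scene"):
    C=cam(n); p=cv2.imread(f"pics/{n}0.png"); d=np.load(f"pics/{n}0.npy"); W=cloud(d,C)
    if n=="top":
        for q in [(265,180),(345,185),(335,230),(262,225),(286,210),(325,207),(305,226),(284,230),(283,222),(327,225),(228,199),(380,190),(400,300)]:
            print(q,W[q[1],q[0]].round(3),p[q[1],q[0]])
        c=p[150:285,215:405]; cv2.imwrite("pics/topc.png",cv2.resize(c,None,fx=4,fy=4,interpolation=2))
    else:
        for q in [(215,252),(310,255),(280,217),(280,225),(281,186),(240,185),(262,187),(282,168),(281,200),(240,172),(239,240)]:
            print(q,W[q[1],q[0]].round(3),p[q[1],q[0]])
        c=p[155:280,190:330]; cv2.imwrite("pics/scc.png",cv2.resize(c,None,fx=5,fy=4.8,interpolation=2))
E
```

```text
(265, 180) [0.683 0.094 0.077] [201 215 220]
(345, 185) [ 0.671 -0.108  0.086] [191 204 211]
(335, 230) [ 0.564 -0.092  0.022] [197 211 217]
(262, 225) [0.574 0.101 0.024] [182 195 202]
(286, 210) [0.597 0.041 0.136] [209 220 223]
(325, 207) [ 0.613 -0.057  0.094] [142 146 148]
(305, 226) [0.553 0.    0.194] [84 81 81]
(284, 230) [0.54  0.047 0.231] [ 55  85 132]
(283, 222) [0.555 0.05  0.242] [ 55  89 139]
(327, 225) [ 0.554 -0.045  0.215] [79 78 78]
(228, 199) [0.644 0.194 0.011] [116 173 215]
(380, 190) [ 0.678 -0.22   0.005] [139 146 150]
(400, 300) [ 0.382 -0.269  0.001] [ 76 118 163]
(215, 252) [ 0.69  -0.101  0.092] [201 214 218]
(310, 255) [0.686 0.109 0.079] [157 168 173]
(280, 217) [0.628 0.043 0.142] [225 231 234]
(280, 225) [0.644 0.042 0.131] [218 217 223]
(281, 186) [0.575 0.045 0.192] [96 96 99]
(240, 185) [ 0.566 -0.048  0.19 ] [94 96 99]
(262, 187) [0.568 0.002 0.185] [94 95 99]
(282, 168) [0.565 0.048 0.233] [ 72 100 143]
(281, 200) [0.59  0.045 0.163] [175 182 183]
(240, 172) [ 0.544 -0.049  0.212] [157 164 172]
(239, 240) [ 0.62  -0.052  0.074] [142 147 148]
```

View pics/topc.png

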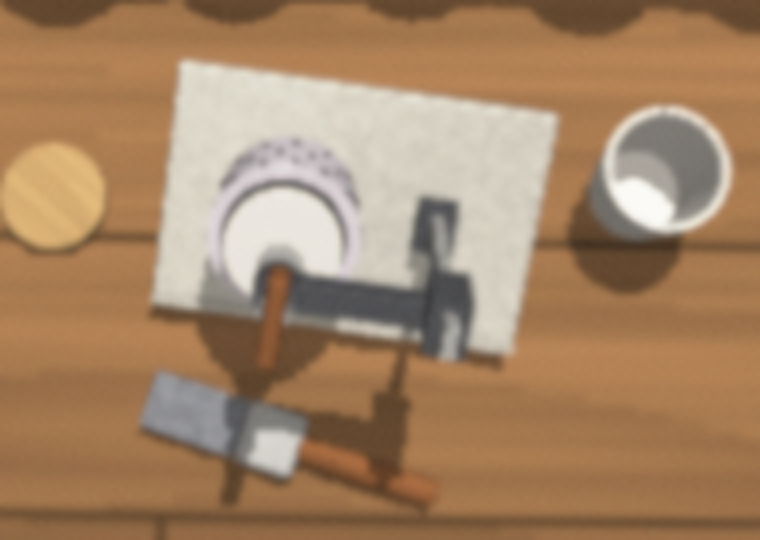

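View pics/scc.png

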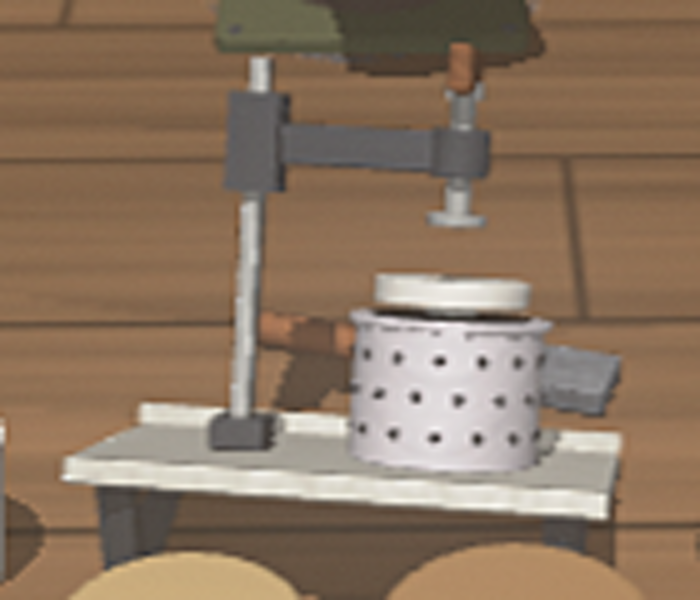

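View pics/wrist0.png

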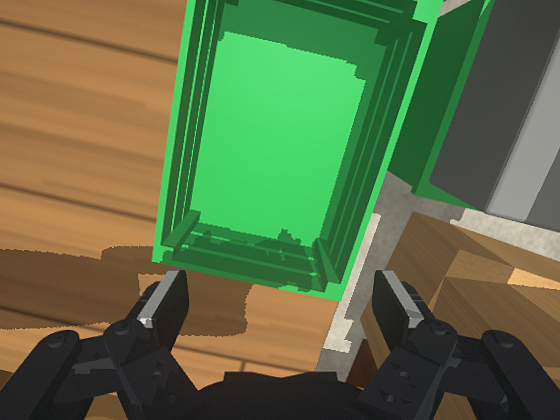

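```bash
cat > fit.py <<'E'
from h import *
C=cam("top"); p=cv2.imread("pics/top0.png"); d=np.load("pics/top0.npy"); W=cloud(d,C)
Cs=cam("scene"); ps=cv2.imread("pics/scene0.png"); ds=np.load("pics/scene0.npy"); Ws=cloud(ds,Cs)
# board
hsv=cv2.cvtColor(p,cv2.COLOR_BGR2HSV)
m=(hsv[...,1]<40)&(hsv[...,2]>150); roi=np.zeros_like(m); roi[160:245,245:360]=1; m&=roi
X=W[m]; 
# plane via ransac with tilt
best=None
for _ in range(500):
    a=X[np.random.choice(len(X),3,False)]; n=np.cross(a[1]-a[0],a[2]-a[0]); 
    if np.linalg.norm(n)<1e-6: continue
    n/=np.linalg.norm(n); k=abs((X-a[0])@n)<.002
    if best is None or k.sum()>best.sum(): best=k
Y=X[best]; c=Y.mean(0); n=np.linalg.svd(Y-c)[2][2]; n*=np.sign(n[2])
print("plane",best.sum(),c,n,"tilt",np.degrees(np.arccos(n[2])),"yaw from n",np.degrees(np.arctan2(-n[1],-n[0])))
# corners: cast mask outline onto plane
mm=(m&(abs((W-c)@n)<.006)).astype(np.uint8)
box=cv2.minAreaRect(np.argwhere(mm)[:,::-1].astype(np.float32))
# in-plane coords
u=W[mm>0]-c; ex=np.array([-n[0],-n[1],0]);ex=np.array([0,0,1])-n[2]*n; ex/=np.linalg.norm(ex); ey=np.cross(n,ex)
q=np.c_[u@ex,u@ey].astype(np.float32); r=cv2.minAreaRect(q*1000); print("rect mm",r)
E
python3 fit.py
```

```text
plane 2482 [ 0.65087167 -0.01094283  0.0670053 ] [-0.49928452  0.06541381  0.86396528] tilt 30.23523709797594 yaw from n -7.464099217082382
rect mm ((-21.88262939453125, 6.078575134277344), (159.48155212402344, 238.05868530273438), 0.06482795625925064)
```

```bash
cat >> fit.py <<'E'
yaw=np.radians(-7.46); 
S=R.from_euler('z',yaw)*R.from_euler('y',-np.radians(30)); ax=S.as_matrix()  # columns: ex(up slope), ey, n
o=c+ex*r[0][0]/1000+ey*r[0][1]/1000
def B(X): return (X-o)@ax
print(ax.round(4)); print("o",o)
np.savez("frame.npz",ax=ax,o=o)
def rep(name,P):
    b=B(P)*1000; print(name,len(b),"med",np.median(b,0).round(1),"p3",np.percentile(b,3,0).round(1),"p97",np.percentile(b,97,0).round(1))
for nm,p_,W_ in (("top",p,W),("scene",ps,Ws)):
    b=B(W_)*1000; hs=cv2.cvtColor(p_,cv2.COLOR_BGR2HSV)
    vol=(abs(b[...,0])<90)&(abs(b[...,1])<130)&(b[...,2]>8)&(b[...,2]<240)
    print(nm,vol.sum())
    wood=vol&(hs[...,1]>100)&(hs[...,0]<20)&(b[...,2]>100); rep("wood",W_[wood])
    dark=vol&(p_.max(2)<115)&(hs[...,1]<40)&(b[...,2]>100)
    rep("arm",W_[dark&(b[...,1]>-30)&(b[...,1]<20)]); rep("collar",W_[dark&(b[...,1]<-38)]); rep("boss",W_[dark&(b[...,1]>28)])
    wh=vol&(hs[...,1]<30)&(p_.min(2)>190)&(b[...,1]>0)&(b[...,2]>74)&(b[...,2]<95); rep("foll",W_[wh])
    steel=vol&(p_.min(2)>130)&(b[...,1]>0)&(b[...,2]>96); rep("screw",W_[steel])
    st=vol&(p_.min(2)>130)&(b[...,1]<-30)&(b[...,2]>30); rep("bar",W_[st])
    bb=b[wood]; 
    if len(bb): print(bb[:60].round(0).tolist())
E
python3 fit.py
```

```text
plane 2450 [ 0.65031199 -0.01224015  0.06708714] [-0.49240917  0.06181972  0.86816561] tilt 29.753833655886364 yaw from n -7.1557840774182155
rect mm ((-21.591785430908203, 7.5232696533203125), (238.04501342773438, 159.53700256347656), 89.80982208251953)
[[ 0.8587  0.1298 -0.4958]
 [-0.1124  0.9915  0.0649]
 [ 0.5     0.      0.866 ]]
o [ 0.63264991 -0.00244043  0.05637169]
top 2177
wood 135 med [  1.2  40.1 199.6] p3 [-24.7  34.5 185.3] p97 [ 25.6  45.3 202.6]
arm 197 med [  2.4  -4.4 158.3] p3 [ -7.4 -28.5 146.4] p97 [  8.2  18.1 161.1]
collar 190 med [ 11.5 -49.4 165.9] p3 [-12.5 -64.4 129.6] p97 [ 15.8 -39.6 174.4]
boss 42 med [  5.   40.3 160. ] p3 [ -6.   28.5 143.8] p97 [ 11.4  51.6 178. ]
foll 454 med [ 9.  43.3 87.7] p3 [-21.6   9.   84.1] p97 [32.9 71.  90.7]
screw 54 med [  6.8  39.9 119.4] p3 [  0.3  10.7 115. ] p97 [ 11.7  53.1 153.3]
bar 79 med [  8.1 -56.  171.5] p3 [ -8.6 -67.1  39.3] p97 [ 15.2 -52.  191.9]
[[24.0, 43.0, 184.0], [26.0, 41.0, 187.0], [26.0, 39.0, 186.0], [25.0, 37.0, 185.0], [21.0, 45.0, 184.0], [26.0, 43.0, 194.0], [25.0, 41.0, 191.0], [25.0, 39.0, 1
[... 2210 characters left out ...]
189.0], [27.0, 39.0, 189.0], [25.0, 41.0, 190.0], [24.0, 43.0, 190.0], [22.0, 45.0, 190.0], [-2.0, 45.0, 191.0], [22.0, 34.0, 187.0], [21.0, 36.0, 187.0], [25.0, 39.0, 187.0], [26.0, 41.0, 187.0], [23.0, 43.0, 187.0], [25.0, 46.0, 188.0], [-2.0, 46.0, 189.0], [23.0, 34.0, 185.0], [23.0, 37.0, 185.0], [25.0, 39.0, 185.0], [19.0, 41.0, 185.0], [27.0, 44.0, 185.0], [20.0, 45.0, 185.0], [-4.0, 45.0, 186.0], [22.0, 34.0, 182.0], [24.0, 37.0, 183.0], [24.0, 39.0, 183.0], [26.0, 41.0, 183.0], [21.0, 43.0, 183.0], [14.0, 45.0, 183.0], [-7.0, 45.0, 184.0], [22.0, 34.0, 180.0], [24.0, 37.0, 180.0], [25.0, 39.0, 180.0], [25.0, 42.0, 181.0], [25.0, 44.0, 181.0], [17.0, 45.0, 181.0], [21.0, 37.0, 178.0]]
```

```bash
cat >> h.py <<'E'
try:
    _f=np.load("frame.npz"); AX=_f['ax']; O=_f['o']
except Exception: pass
def b2w(b): return O+AX@(np.array(b)/1000)
def delta(b,xdir,hand=None):
    """tool-frame shift (mm) + rotvec from current pose to TCP at stand point b(mm), tool z=-n, tool x = in-plane angle xdir(deg from ex to ey)"""
    s=bot.read_state(); Rc=R.from_quat(s['orientation']); a=np.radians(xdir)
    x=AX@[np.cos(a),np.sin(a),0]; z=-AX[:,2]; Rt=R.from_matrix(np.c_[x,np.cross(z,x),z])
    d=Rc.inv()*Rt
    return Rc.inv().apply(b2w(b)-s['ee_pos'])*1000,d.as_rotvec(),b2w(b)
def tcp():
    s=bot.read_state(); Rc=R.from_quat(s['orientation']).as_matrix(); q=AX.T@Rc
    return dict(t=s['t'],b=((s['ee_pos']-O)@AX*1000).round(1),xdir=np.degrees(np.arctan2(q[1,0],q[0,0])).round(1),tilt=np.degrees(np.arccos(-q[2,2])).round(1),f=(AX.T@s['wrist_force']).round(1),op=round(s['opening'],4),q=s['joint_positions'].round(2))
E
python3 - <<'E'
from h import *
s=bot.read_state(); print(R.from_quat(s['orientation']).as_matrix().round(3)); print(tcp())
for x in (-180,-90,0,90): print(x,delta((0,-11,220),x))
E
```

```text
[[ 0.235 -0.972 -0.   ]
 [-0.972 -0.235  0.002]
 [-0.002 -0.    -1.   ]]
{'t': 0.15, 'b': array([-254.7, -686. ,  347.9]), 'xdir': np.float64(-71.6), 'tilt': np.float64(30.0), 'f': array([ 0.1,  0.2, -0. ]), 'op': 0.0853, 'q': array([-1.42,  0.12,  1.65, -0.  ,  1.37, -0.08])}
-180 (array([-527.96542334, -507.80768926,  -15.66675612]), array([ 0.50708063, -0.34616148,  1.88656963]), array([0.5221528 , 0.00093442, 0.24689727]))
-90 (array([-527.96542334, -507.80768926,  -15.66675612]), array([0.51785558, 0.09766616, 0.35814549]), array([0.5221528 , 0.00093442, 0.24689727]))
0 (array([-527.96542334, -507.80768926,  -15.66675612]), array([ 0.31375698,  0.45961234, -1.17510895]), array([0.5221528 , 0.00093442, 0.24689727]))
90 (array([-527.96542334, -507.80768926,  -15.66675612]), array([-0.13596124,  0.7209077 , -2.68936556]), array([0.5221528 , 0.00093442, 0.24689727]))
```

```bash
python3 - <<'E'
from h import *
print(delta((0,-11,260),90))
E
```

```text
(array([-535.19859126, -489.14311036,  -50.29788051]), array([-0.13596124,  0.7209077 , -2.68936556]), array([0.50232209, 0.0035311 , 0.28153829]))
```

Request:
play_rows([
  {"hand": 0,"z": -0.05},
  {"hand": 0,"x": -0.0412,"y": -0.0376},
  {"hand": 0,"x": -0.0412,"y": -0.0376},
  {"hand": 0,"x": -0.0412,"y": -0.0376},
  {"hand": 0,"x": -0.0412,"y": -0.0376},
  {"hand": 0,"x": -0.0412,"y": -0.0376},
  {"hand": 0,"x": -0.0412,"y": -0.0376},
  {"hand": 0,"x": -0.0412,"y": -0.0376},
  {"hand": 0,"x": -0.0412,"y": -0.0376},
  {"hand": 0,"x": -0.0412,"y": -0.0376},
  {"hand": 0,"x": -0.0412,"y": -0.0376},
  {"hand": 0,"x": -0.0412,"y": -0.0376},
  {"hand": 0,"x": -0.0412,"y": -0.0376},
  {"hand": 0,"x": -0.0412,"y": -0.0376},
  {"hand": 0},
])

```text
invalid input at $.plan[0]: expected keys hand, x, y, z, ax, ay, az
```

```bash
python3 - <<'E'
from h import *
print(tcp());print(delta((0,-11,250),90))
E
```

```text
{'t': 0.15, 'b': array([-254.7, -686. ,  347.9]), 'xdir': np.float64(-71.6), 'tilt': np.float64(30.0), 'f': array([ 0.1,  0.2, -0. ]), 'op': 0.0853, 'q': array([-1.42,  0.12,  1.65, -0.  ,  1.37, -0.08])}
(array([-533.39029928, -493.80925509,  -41.64009941]), array([-0.13596124,  0.7209077 , -2.68936556]), array([0.50727977, 0.00288193, 0.27287804]))
```

Request:
play_rows([
  {"hand": 0,"x": 0,"y": 0,"z": -0.05,"ax": 0,"ay": 0,"az": 0},
  {"hand": 0,"x": -0.0412,"y": -0.0376,"z": 0,"ax": 0,"ay": 0,"az": 0},
  {"hand": 0,"x": -0.0412,"y": -0.0376,"z": 0,"ax": 0,"ay": 0,"az": 0},
  {"hand": 0,"x": -0.0412,"y": -0.0376,"z": 0,"ax": 0,"ay": 0,"az": 0},
  {"hand": 0,"x": -0.0412,"y": -0.0376,"z": 0,"ax": 0,"ay": 0,"az": 0},
  {"hand": 0,"x": -0.0412,"y": -0.0376,"z": 0,"ax": 0,"ay": 0,"az": 0},
  {"hand": 0,"x": -0.0412,"y": -0.0376,"z": 0,"ax": 0,"ay": 0,"az": 0},
  {"hand": 0,"x": -0.0412,"y": -0.0376,"z": 0,"ax": 0,"ay": 0,"az": 0},
  {"hand": 0,"x": -0.0412,"y": -0.0376,"z": 0,"ax": 0,"ay": 0,"az": 0},
  {"hand": 0,"x": -0.0412,"y": -0.0376,"z": 0,"ax": 0,"ay": 0,"az": 0},
  {"hand": 0,"x": -0.0412,"y": -0.0376,"z": 0,"ax": 0,"ay": 0,"az": 0},
  {"hand": 0,"x": -0.0412,"y": -0.0376,"z": 0,"ax": 0,"ay": 0,"az": 0},
  {"hand": 0,"x": -0.0412,"y": -0.0376,"z": 0,"ax": 0,"ay": 0,"az": 0},
  {"hand": 0,"x": -0.0412,"y": -0.0376,"z": 0,"ax": 0,"ay": 0,"az": 0},
  {"hand": 0,"x": 0,"y": 0,"z": 0,"ax": 0,"ay": 0,"az": 0},
])

```text
t: 2.02
ee_pos: [0.5025, 0.0064, 0.2807]
orientation: [0.787, -0.617, -0.001, 0.0]
wrist_force: [0.4, 0.1, 0.7]
opening: -0.0003
```

```bash
python3 - <<'E'
from h import *
print(tcp());d=delta((0,-11,250),90);print(d,(d[1]/16).round(4))
E
```

```text
{'t': 2.025, 'b': array([ -0.5,  -8.1, 259.3]), 'xdir': np.float64(-71.3), 'tilt': np.float64(30.1), 'f': array([0.7, 0.2, 0.5]), 'op': -0.0003, 'q': array([-0.09, -0.23,  1.91,  0.  ,  1.47,  1.23])}
(array([ 4.53960917, -3.76208035,  7.81331827]), array([-0.13633259,  0.72083508, -2.68373024]), array([0.50727977, 0.00288193, 0.27287804])) [-0.0085  0.0451 -0.1677]
```

Request:
play_rows([
  {"hand": 0,"x": 0,"y": 0,"z": 0,"ax": -0.0085,"ay": 0.0451,"az": -0.1677},
  {"hand": 0,"x": 0,"y": 0,"z": 0,"ax": -0.0085,"ay": 0.0451,"az": -0.1677},
  {"hand": 0,"x": 0,"y": 0,"z": 0,"ax": -0.0085,"ay": 0.0451,"az": -0.1677},
  {"hand": 0,"x": 0,"y": 0,"z": 0,"ax": -0.0085,"ay": 0.0451,"az": -0.1677},
  {"hand": 0,"x": 0,"y": 0,"z": 0,"ax": -0.0085,"ay": 0.0451,"az": -0.1677},
  {"hand": 0,"x": 0,"y": 0,"z": 0,"ax": -0.0085,"ay": 0.0451,"az": -0.1677},
  {"hand": 0,"x": 0,"y": 0,"z": 0,"ax": -0.0085,"ay": 0.0451,"az": -0.1677},
  {"hand": 0,"x": 0,"y": 0,"z": 0,"ax": -0.0085,"ay": 0.0451,"az": -0.1677},
  {"hand": 0,"x": 0,"y": 0,"z": 0,"ax": -0.0085,"ay": 0.0451,"az": -0.1677},
  {"hand": 0,"x": 0,"y": 0,"z": 0,"ax": -0.0085,"ay": 0.0451,"az": -0.1677},
  {"hand": 0,"x": 0,"y": 0,"z": 0,"ax": -0.0085,"ay": 0.0451,"az": -0.1677},
  {"hand": 0,"x": 0,"y": 0,"z": 0,"ax": -0.0085,"ay": 0.0451,"az": -0.1677},
  {"hand": 0,"x": 0,"y": 0,"z": 0,"ax": -0.0085,"ay": 0.0451,"az": -0.1677},
  {"hand": 0,"x": 0,"y": 0,"z": 0,"ax": -0.0085,"ay": 0.0451,"az": -0.1677},
  {"hand": 0,"x": 0,"y": 0,"z": 0,"ax": -0.0085,"ay": 0.0451,"az": -0.1677},
  {"hand": 0,"x": 0,"y": 0,"z": 0,"ax": -0.0085,"ay": 0.0451,"az": -0.1677},
  {"hand": 0,"x": 0,"y": 0,"z": 0,"ax": 0,"ay": 0,"az": 0},
])

```text
t: 4.15
ee_pos: [0.5013, 0.002, 0.281]
orientation: [0.729, 0.633, 0.17, 0.196]
wrist_force: [-0.1, -0.6, 0.0]
opening: 0.0001
```

```bash
python3 - <<'E'
from h import *
print(tcp());d=delta((0,-11,170),90);print(d)
p,dd,C=take("wrist","w1"); print(proj([b2w((0,-11,159)),b2w((0,40,201)),b2w((0,4,88)),b2w((0,-55,190))],C))
E
```

```text
{'t': 4.15, 'b': array([ -1. , -12.7, 259.9]), 'xdir': np.float64(89.5), 'tilt': np.float64(0.3), 'f': array([-0. , -0.6,  0. ]), 'op': 0.0001, 'q': array([-0.09, -0.58,  2.22, -0.03,  0.98, -1.51])}
(array([ 2.1225589 ,  0.81870718, 89.8995095 ]), array([ 0.00146171,  0.0049308 , -0.00918428]), array([ 0.5469412 , -0.00231143,  0.203596  ]))
[[282.005      209.97214174]
 [358.61544871 229.53679321]
 [297.0706658  187.1128538 ]
 [219.10568375 224.5755279 ]]
```

View pics/w1.png

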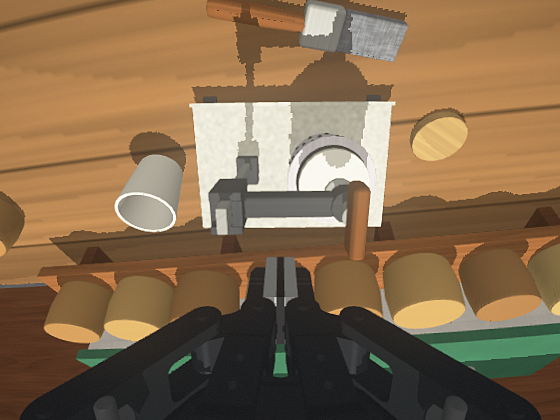

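Request:
play_rows([
  {"hand": 0,"x": 0.001,"y": 0.0005,"z": 0.04,"ax": 0.0015,"ay": 0.005,"az": -0.009},
  {"hand": 0,"x": 0.001,"y": 0.0005,"z": 0.04,"ax": 0,"ay": 0,"az": 0},
  {"hand": 0,"x": 0,"y": 0,"z": 0.012,"ax": 0,"ay": 0,"az": 0},
  {"hand": 0,"x": 0,"y": 0,"z": 0.004,"ax": 0,"ay": 0,"az": 0},
  {"hand": 0,"x": 0,"y": 0,"z": 0.004,"ax": 0,"ay": 0,"az": 0},
])

```text
t: 4.82
ee_pos: [0.5534, -0.0011, 0.1969]
orientation: [0.724, 0.638, 0.172, 0.195]
wrist_force: [0.4, 0.2, 0.1]
opening: 0.0001
```

```bash
python3 - <<'E'
from h import *
print(tcp())
E
```

```text
{'t': 4.825, 'b': array([  2.1,  -9. , 161.1]), 'xdir': np.float64(90.2), 'tilt': np.float64(0.2), 'f': array([ 0.4,  0.2, -0.1]), 'op': 0.0001, 'q': array([-0.09, -0.37,  2.22, -0.03,  0.77, -1.52])}
```

Request:
play_rows([
  {"hand": 0,"x": -0.001,"y": 0.002,"z": 0.004,"ax": 0,"ay": 0,"az": 0},
  {"hand": 0,"x": 0,"y": 0,"z": 0.004,"ax": 0,"ay": 0,"az": 0},
  {"hand": 0,"x": 0,"y": 0,"z": 0.004,"ax": 0,"ay": 0,"az": 0},
  {"hand": 0,"x": 0,"y": 0,"z": 0.004,"ax": 0,"ay": 0,"az": 0},
  {"hand": 0,"x": 0,"y": 0,"z": 0.004,"ax": 0,"ay": 0,"az": 0},
  {"hand": 0,"x": 0,"y": 0,"z": 0,"ax": 0,"ay": 0,"az": 0},
])

```text
t: 5.58
ee_pos: [0.5643, -0.0037, 0.1787]
orientation: [0.724, 0.639, 0.171, 0.194]
wrist_force: [0.3, 0.2, 1.6]
opening: 0.0001
```

```bash
python3 - <<'E'
from h import *
print(tcp())
p,dd,C=take("scene","s1"); W=cloud(dd,C); b=(W-O)@AX*1000
cv2.imwrite("pics/s1c.png",cv2.resize(p[150:280,190:330,::-1],None,fx=4,fy=4,interpolation=2))
E
```

```text
{'t': 5.575, 'b': array([  2.6, -10.1, 139.7]), 'xdir': np.float64(90.2), 'tilt': np.float64(0.1), 'f': array([1.1, 0.2, 1.2]), 'op': 0.0001, 'q': array([-0.09, -0.32,  2.22, -0.02,  0.72, -1.53])}
```

View pics/s1c.png

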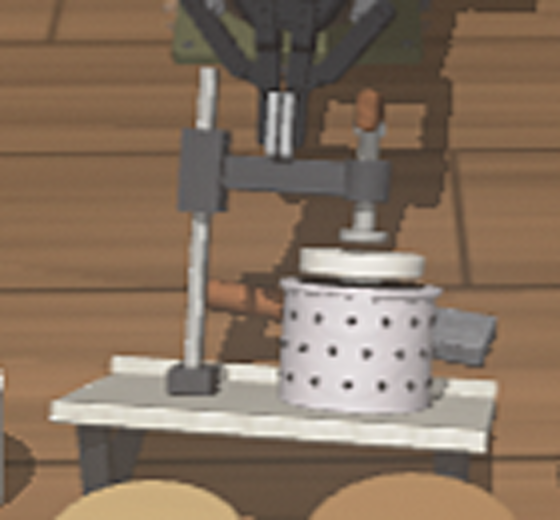

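Request:
play_rows([
  {"hand": 0,"x": 0,"y": 0,"z": 0.0015,"ax": 0,"ay": 0,"az": 0},
  {"hand": 0,"x": 0,"y": 0,"z": 0.0015,"ax": 0,"ay": 0,"az": 0},
  {"hand": 0,"x": 0,"y": 0,"z": 0.0015,"ax": 0,"ay": 0,"az": 0},
  {"hand": 0,"x": 0,"y": 0,"z": 0,"ax": 0,"ay": 0,"az": 0},
])

```text
t: 6.12
ee_pos: [0.5664, -0.004, 0.1747]
orientation: [0.725, 0.639, 0.171, 0.194]
wrist_force: [-0.7, -0.9, 1.5]
opening: -0.0002
```

```bash
python3 - <<'E'
from h import *
print(tcp())
E
```

```text
{'t': 6.125, 'b': array([  2.4, -10.1, 135.2]), 'xdir': np.float64(90.2), 'tilt': np.float64(0.1), 'f': array([ 0.3, -1. ,  1.6]), 'op': -0.0002, 'q': array([-0.09, -0.31,  2.22, -0.02,  0.71, -1.52])}
```

Request:
play_rows([
  {"hand": 0,"x": 0,"y": 0,"z": 0.001,"ax": 0,"ay": 0,"az": 0},
  {"hand": 0,"x": 0,"y": 0,"z": 0,"ax": 0,"ay": 0,"az": 0},
])

```text
t: 6.38
ee_pos: [0.5668, -0.004, 0.1739]
orientation: [0.725, 0.639, 0.171, 0.194]
wrist_force: [-0.9, -1.8, 1.4]
opening: -0.0
```

```bash
python3 - <<'E'
from h import *
print(tcp())
E
```

```text
{'t': 6.375, 'b': array([  2.4, -10.1, 134.3]), 'xdir': np.float64(90.2), 'tilt': np.float64(0.1), 'f': array([ 0.1, -1.9,  1.5]), 'op': -0.0, 'q': array([-0.09, -0.31,  2.22, -0.02,  0.71, -1.52])}
```

Request:
play_rows([
  {"hand": 0,"x": 0,"y": 0,"z": 0.001,"ax": 0,"ay": 0,"az": 0},
  {"hand": 0,"x": 0,"y": 0,"z": 0,"ax": 0,"ay": 0,"az": 0},
])

```text
t: 6.62
ee_pos: [0.5674, -0.0041, 0.1731]
orientation: [0.725, 0.639, 0.171, 0.194]
wrist_force: [-1.6, -0.7, 0.8]
opening: 0.0003
```

```bash
python3 - <<'E'
from h import *
print(tcp())
p,dd,C=take("scene","s2"); 
cv2.imwrite("pics/s2c.png",cv2.resize(p[150:280,190:330,::-1],None,fx=4,fy=4,interpolation=2))
E
```

```text
{'t': 6.625, 'b': array([  2.5, -10.1, 133.4]), 'xdir': np.float64(90.2), 'tilt': np.float64(0.1), 'f': array([-0.9, -0.9,  1.4]), 'op': 0.0003, 'q': array([-0.09, -0.31,  2.22, -0.02,  0.71, -1.52])}
```

View pics/s2c.png

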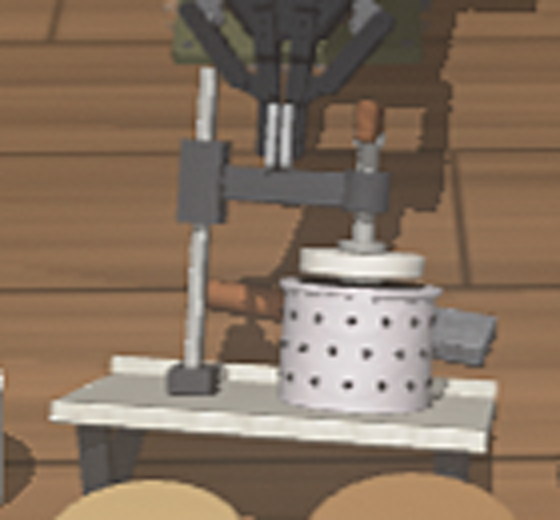

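Request:
play_rows([
  {"hand": 0,"x": 0,"y": 0,"z": 0.001,"ax": 0,"ay": 0,"az": 0},
  {"hand": 0,"x": 0,"y": 0,"z": 0,"ax": 0,"ay": 0,"az": 0},
])

```text
t: 6.92
ee_pos: [0.5678, -0.0042, 0.1726]
orientation: [0.724, 0.639, 0.171, 0.194]
wrist_force: [-5.6, -1.1, 4.1]
opening: -0.0003
```

```bash
python3 - <<'E'
from h import *
print(tcp())
E
```

```text
{'t': 6.925, 'b': array([  2.6, -10.2, 132.7]), 'xdir': np.float64(90.2), 'tilt': np.float64(0.1), 'f': array([-2.6, -1.8,  6.3]), 'op': -0.0003, 'q': array([-0.09, -0.31,  2.21, -0.02,  0.71, -1.52])}
```

Request:
play_rows([
  {"hand": 0,"x": 0,"y": 0,"z": 0.001,"ax": 0,"ay": 0,"az": 0},
  {"hand": 0,"x": 0,"y": 0,"z": 0,"ax": 0,"ay": 0,"az": 0},
])

```text
t: 7.18
ee_pos: [0.5682, -0.0043, 0.172]
orientation: [0.725, 0.639, 0.171, 0.194]
wrist_force: [-8.2, -1.6, 5.1]
opening: -0.0002
```

```bash
python3 - <<'E'
from h import *
print(tcp())
E
```

```text
{'t': 7.175, 'b': array([  2.6, -10.2, 132. ]), 'xdir': np.float64(90.3), 'tilt': np.float64(0.1), 'f': array([-4.4, -2.6,  8.4]), 'op': -0.0002, 'q': array([-0.09, -0.3 ,  2.21, -0.03,  0.71, -1.52])}
```

Request:
play_rows([
  {"hand": 0,"x": 0,"y": 0,"z": -0.04,"ax": 0,"ay": 0,"az": 0},
  {"hand": 0.085,"x": 0,"y": 0,"z": -0.05,"ax": 0,"ay": 0,"az": 0},
  {"hand": 0.085,"x": 0.05,"y": -0.0025,"z": 0,"ax": 0,"ay": 0,"az": 0},
  {"hand": 0.085,"x": 0,"y": 0,"z": 0,"ax": 0,"ay": 0,"az": 0},
  {"hand": 0.085,"x": 0,"y": 0,"z": 0,"ax": 0,"ay": 0,"az": 0},
])

```text
t: 7.8
ee_pos: [0.5277, 0.0516, 0.2474]
orientation: [0.724, 0.639, 0.171, 0.194]
wrist_force: [1.1, -0.1, -0.1]
opening: 0.0725
```

```bash
python3 - <<'E'
from h import *
print(tcp())
for n in ("wrist","top","scene"):
    p,dd,C=take(n,n+"3"); W=cloud(dd,C); b=(W-O)@AX*1000; hs=cv2.cvtColor(p,cv2.COLOR_RGB2HSV)
    m=(hs[...,1]>100)&(hs[...,0]<20)&(b[...,2]>130)&(b[...,2]<185)&(abs(b[...,0])<45)&(abs(b[...,1]-40)<35)
    q=b[m]
    if len(q)>10:
        print(n,len(q),np.percentile(q,[2,50,98],axis=0).round(1).tolist())
        zt=np.percentile(q[:,2],90); tq=q[q[:,2]>zt-5][:,:2].astype(np.float32); print("rect",cv2.minAreaRect(tq))
    if n=="scene": cv2.imwrite("pics/s3c.png",cv2.resize(p[150:280,190:330,::-1],None,fx=4,fy=4,interpolation=2))
E
```

```text
{'t': 7.8, 'b': array([ -0.7,  39.9, 221. ]), 'xdir': np.float64(90.3), 'tilt': np.float64(0.2), 'f': array([ 0.9,  0.1, -0.7]), 'op': 0.0725, 'q': array([ 0.04, -0.47,  2.2 , -0.1 ,  0.89, -1.36])}
wrist 1341 [[-27.6, 35.5, 168.8], [-4.4, 40.7, 172.8], [21.9, 46.0, 174.4]]
rect ((-2.084360122680664, 40.57942199707031), (11.302173614501953, 52.03309631347656), 89.53722381591797)
top 121 [[-25.0, 34.1, 160.6], [1.3, 39.5, 174.0], [25.7, 44.9, 177.7]]
rect ((-0.8175773620605469, 39.791603088378906), (54.64698028564453, 11.676148414611816), 0.9772014021873474)
scene 61 [[1.4, 32.9, 151.7], [22.5, 40.0, 164.3], [27.9, 45.1, 173.7]]
rect ((5.201269149780273, 39.053924560546875), (12.146430969238281, 44.96543884277344), 88.96891784667969)
```

View pics/wrist3.png

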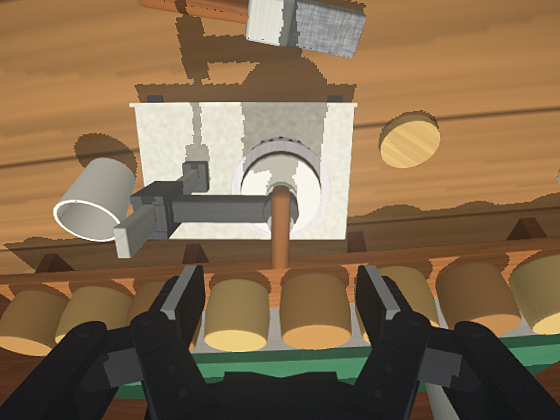

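View pics/s3c.png

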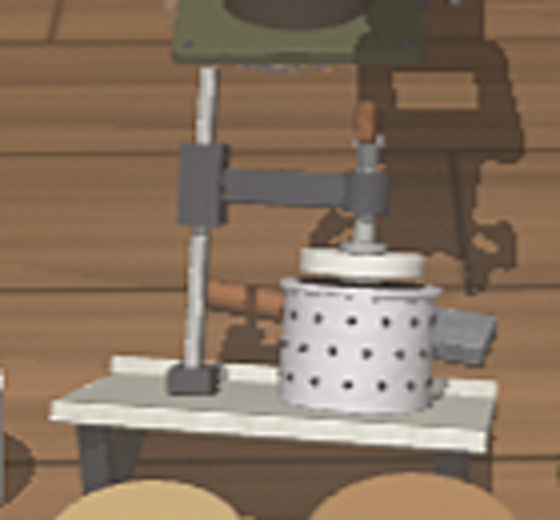

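Request:
play_rows([
  {"hand": 0.06,"x": 0,"y": 0,"z": 0.03,"ax": 0,"ay": 0,"az": 0},
  {"hand": 0.05,"x": 0,"y": 0,"z": 0.03,"ax": 0,"ay": 0,"az": 0},
  {"hand": 0.03,"x": 0,"y": 0,"z": 0.014,"ax": 0,"ay": 0,"az": 0},
  {"hand": 0.02,"x": 0,"y": 0,"z": 0,"ax": 0,"ay": 0,"az": 0},
  {"hand": 0.005,"x": 0,"y": 0,"z": 0,"ax": 0,"ay": 0,"az": 0},
  {"hand": 0.005,"x": 0,"y": 0,"z": 0,"ax": 0,"ay": 0,"az": 0},
  {"hand": 0.005,"x": 0,"y": 0,"z": 0,"ax": 0,"ay": 0,"az": 0},
], squeeze=50)

```text
t: 8.82
ee_pos: [0.5643, 0.0468, 0.1843]
orientation: [0.724, 0.639, 0.171, 0.194]
wrist_force: [-1.4, 0.6, -2.7]
opening: 0.0151
```

```bash
python3 - <<'E'
from h import *
print(tcp(),bot.read_state()['torque'])
E
```

```text
{'t': 8.825, 'b': array([ -0.2,  39.9, 147.9]), 'xdir': np.float64(90.2), 'tilt': np.float64(0.1), 'f': array([-2.6,  0.4, -1.6]), 'op': 0.0151, 'q': array([ 0.02, -0.32,  2.2 , -0.11,  0.74, -1.36])} [ 0.11752071  0.53275558 -0.0443695 ]
```

Request:
play_rows([
  {"hand": 0.005,"x": 0,"y": 0,"z": 0,"ax": 0,"ay": 0,"az": 0},
  {"hand": 0.005,"x": 0,"y": 0,"z": 0,"ax": 0,"ay": 0,"az": 0},
  {"hand": 0.005,"x": 0,"y": 0,"z": 0.0003,"ax": 0,"ay": 0,"az": 0.1},
  {"hand": 0.005,"x": 0,"y": 0,"z": 0.0003,"ax": 0,"ay": 0,"az": 0.1},
  {"hand": 0.005,"x": 0,"y": 0,"z": 0.0003,"ax": 0,"ay": 0,"az": 0.1},
  {"hand": 0.005,"x": 0,"y": 0,"z": 0.0003,"ax": 0,"ay": 0,"az": 0.1},
  {"hand": 0.005,"x": 0,"y": 0,"z": 0,"ax": 0,"ay": 0,"az": 0},
])

```text
t: 9.7
ee_pos: [0.5651, 0.0461, 0.1836]
orientation: [0.837, 0.482, 0.206, 0.157]
wrist_force: [-4.0, -1.7, 1.0]
opening: 0.0148
```

```bash
python3 - <<'E'
from h import *
print(tcp(),AX.T@bot.read_state()['torque'])
E
```

```text
{'t': 9.7, 'b': array([  0.2,  39.4, 146.8]), 'xdir': np.float64(67.3), 'tilt': np.float64(0.0), 'f': array([-2.7, -2.2,  2.7]), 'op': 0.0148, 'q': array([ 0.02, -0.31,  2.2 , -0.11,  0.74, -0.96])} [-0.47326588  0.83153104  0.01931588]
```

```bash
python3 - <<'E'
from h import *
p,dd,C=take("wrist","w4")
p,dd,C=take("scene","s4")
cv2.imwrite("pics/s4c.png",cv2.resize(p[150:280,190:330,::-1],None,fx=4,fy=4,interpolation=2))
p,dd,C=take("top","t4")
cv2.imwrite("pics/t4c.png",cv2.resize(p[150:285,215:405,::-1],None,fx=4,fy=4,interpolation=2))
E
```

```text
(no output)
```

View pics/w4.png

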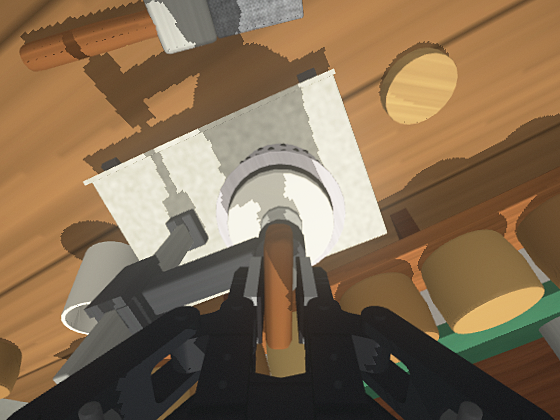

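View pics/s4c.png

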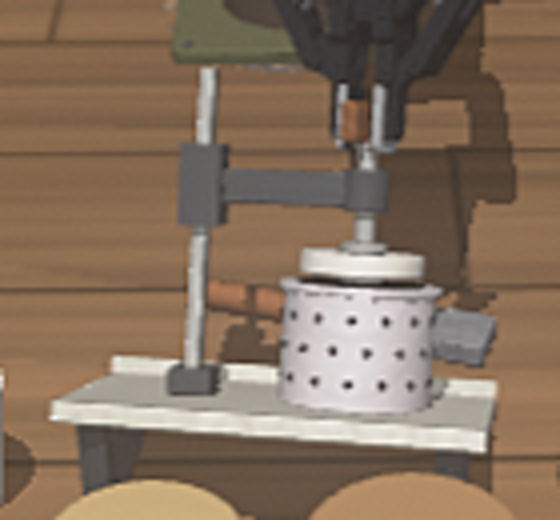

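Request:
play_rows([
  {"hand": 0.005,"x": 0,"y": 0,"z": 0.0005,"ax": 0,"ay": 0,"az": 0.16},
  {"hand": 0.005,"x": 0,"y": 0,"z": 0.0005,"ax": 0,"ay": 0,"az": 0.16},
  {"hand": 0.005,"x": 0,"y": 0,"z": 0.0005,"ax": 0,"ay": 0,"az": 0.16},
  {"hand": 0.005,"x": 0,"y": 0,"z": 0.0005,"ax": 0,"ay": 0,"az": 0.16},
  {"hand": 0.005,"x": 0,"y": 0,"z": 0.0004,"ax": 0,"ay": 0,"az": 0.16},
  {"hand": 0.005,"x": 0,"y": 0,"z": 0,"ax": 0,"ay": 0,"az": 0},
])

```text
t: 10.6
ee_pos: [0.5655, 0.0453, 0.181]
orientation: [0.959, 0.118, 0.249, 0.065]
wrist_force: [-9.3, -6.6, 3.4]
opening: 0.0151
```

```bash
python3 - <<'E'
from h import *
print(tcp(),AX.T@bot.read_state()['torque'])
p,dd,C=take("wrist","w5")
p,dd,C=take("scene","s5")
cv2.imwrite("pics/s5c.png",cv2.resize(p[150:280,190:330,::-1],None,fx=4,fy=4,interpolation=2))
E
```

```text
{'t': 10.6, 'b': array([ -0.7,  38.6, 144.3]), 'xdir': np.float64(21.5), 'tilt': np.float64(0.1), 'f': array([-5.5, -7.7,  7.2]), 'op': 0.0151, 'q': array([ 0.02, -0.31,  2.2 , -0.11,  0.74, -0.16])} [-1.0971798   1.27599762  0.04998078]
```

View pics/w5.png

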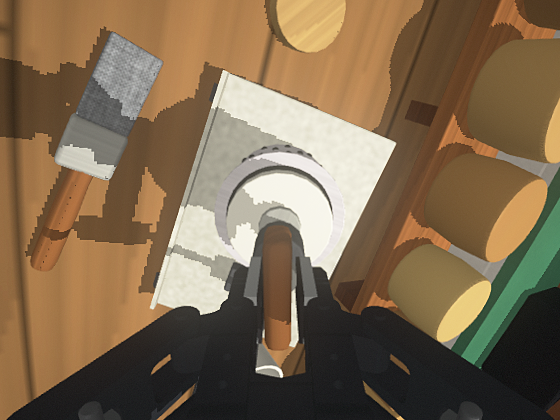

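View pics/s5c.png

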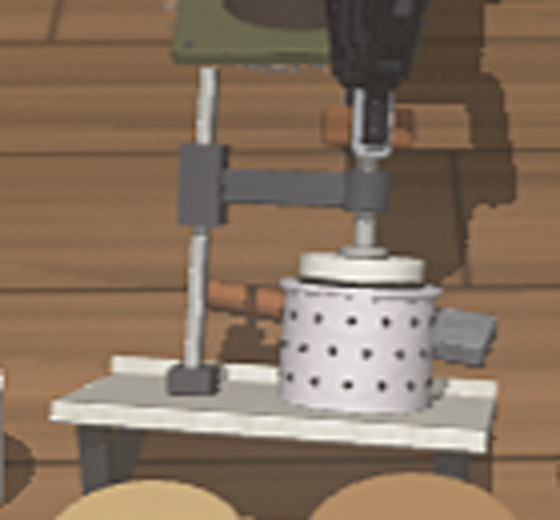

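Request:
play_rows([
  {"hand": 0.005,"x": -0.0009,"y": 0.0004,"z": 0.0004,"ax": 0,"ay": 0,"az": 0.16},
  {"hand": 0.005,"x": 0,"y": 0,"z": 0.0005,"ax": 0,"ay": 0,"az": 0.16},
  {"hand": 0.005,"x": 0,"y": 0,"z": 0.0004,"ax": 0,"ay": 0,"az": 0.16},
  {"hand": 0.005,"x": 0,"y": 0,"z": 0.0005,"ax": 0,"ay": 0,"az": 0.16},
  {"hand": 0.005,"x": 0,"y": 0,"z": 0.0004,"ax": 0,"ay": 0,"az": 0.16},
  {"hand": 0.005,"x": 0,"y": 0,"z": 0,"ax": 0,"ay": 0,"az": 0},
])

```text
t: 11.45
ee_pos: [0.5656, 0.0453, 0.1786]
orientation: [0.929, -0.265, 0.254, -0.038]
wrist_force: [-11.8, -2.6, 4.9]
opening: 0.0146
```

```bash
python3 - <<'E'
from h import *
print(tcp(),AX.T@bot.read_state()['torque'])
p,dd,C=take("scene","s6")
cv2.imwrite("pics/s6c.png",cv2.resize(p[150:280,190:330,::-1],None,fx=4,fy=4,interpolation=2))
E
```

```text
{'t': 11.45, 'b': array([ -1.9,  38.6, 142.2]), 'xdir': np.float64(-24.4), 'tilt': np.float64(0.2), 'f': array([-7.4, -4.1, 10. ]), 'op': 0.0146, 'q': array([ 0.02, -0.31,  2.2 , -0.11,  0.73,  0.64])} [-0.51014873  1.67584625 -0.02474949]
```

View pics/s6c.png

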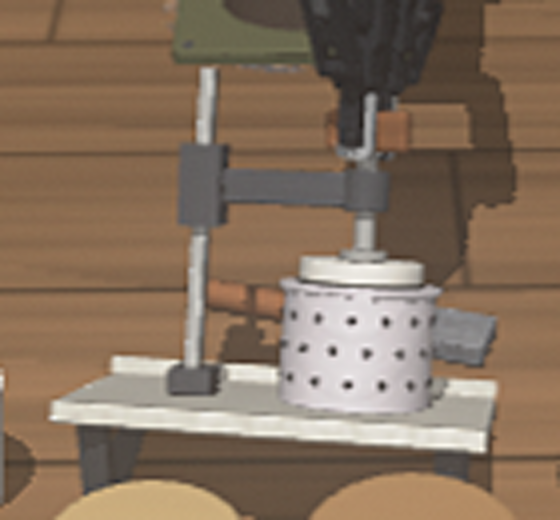

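Request:
play_rows([
  {"hand": 0.005,"x": -0.0008,"y": 0.0006,"z": -0.0003,"ax": 0,"ay": 0,"az": 0.16},
  {"hand": 0.005,"x": 0,"y": 0,"z": 0.0004,"ax": 0,"ay": 0,"az": 0.16},
  {"hand": 0.005,"x": 0,"y": 0,"z": 0.0004,"ax": 0,"ay": 0,"az": 0.16},
  {"hand": 0.005,"x": 0,"y": 0,"z": 0.0004,"ax": 0,"ay": 0,"az": 0.16},
  {"hand": 0.005,"x": 0,"y": 0,"z": 0,"ax": 0,"ay": 0,"az": 0},
])

```text
t: 12.12
ee_pos: [0.5655, 0.0459, 0.1771]
orientation: [0.799, -0.544, 0.229, -0.117]
wrist_force: [-7.7, 1.7, 0.4]
opening: 0.015
```

```bash
cat > gap.py <<'E'
from h import *
import sys
print(tcp(),AX.T@bot.read_state()['torque'])
p,dd,C=take("scene",sys.argv[1])
cv2.imwrite(f"pics/{sys.argv[1]}c.png",cv2.resize(p[195:275,240:325,::-1],None,fx=7,fy=7,interpolation=2))
for n,(p,dd,C) in dict(scene=(p,dd,C),top=take("top",sys.argv[1]+"t")).items():
    b=(cloud(dd,C)-O)@AX*1000; hs=cv2.cvtColor(p,cv2.COLOR_RGB2HSV)
    m=(hs[...,1]<30)&(p.min(2)>190)&(np.hypot(b[...,0],b[...,1]-40)<34)&(np.hypot(b[...,0],b[...,1]-40)>18)&(b[...,2]>76)&(b[...,2]<96)
    print(n,m.sum(),np.percentile(b[m][:,2],[10,50,90]).round(2) if m.sum() else 0)
E
python3 gap.py s7
python3 - <<'E'
from h import *
for nm in("top0","t4"):  # reference before pressing
    C=cam("top"); p=cv2.imread(f"pics/{nm}.png")[:,:,::-1].copy(); dd=np.load(f"pics/{nm}.npy")
    b=(cloud(dd,C)-O)@AX*1000; hs=cv2.cvtColor(p,cv2.COLOR_RGB2HSV)
    m=(hs[...,1]<30)&(p.min(2)>190)&(np.hypot(b[...,0],b[...,1]-40)<34)&(np.hypot(b[...,0],b[...,1]-40)>18)&(b[...,2]>76)&(b[...,2]<96)
    print(nm,m.sum(),np.percentile(b[m][:,2],[10,50,90]).round(2))
E
```

```text
{'t': 12.125, 'b': array([ -2.8,  39.2, 141. ]), 'xdir': np.float64(-61.1), 'tilt': np.float64(0.2), 'f': array([-6.6,  0.7,  4.3]), 'op': 0.015, 'q': array([ 0.02, -0.3 ,  2.21, -0.11,  0.73,  1.28])} [0.27958347 1.29766772 0.0528529 ]
scene 28 [76.9  78.35 80.2 ]
top 290 [79.66 81.86 84.02]
top0 325 [85.66 87.76 89.55]
t4 275 [85.64 87.91 89.76]
```

View pics/s7c.png

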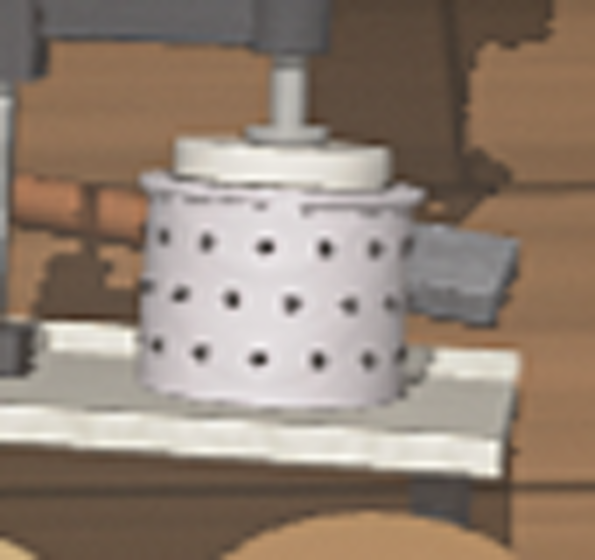

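Request:
play_rows([
  {"hand": 0.005,"x": 0,"y": 0,"z": 0,"ax": 0,"ay": 0,"az": 0.12},
  {"hand": 0.005,"x": 0,"y": 0,"z": 0,"ax": 0,"ay": 0,"az": 0},
])

```text
t: 12.48
ee_pos: [0.5655, 0.0461, 0.1769]
orientation: [0.765, -0.591, 0.222, -0.131]
wrist_force: [-6.5, 2.0, 0.5]
opening: 0.0148
```

```bash
python3 gap.py s8
```

```text
{'t': 12.475, 'b': array([ -2.9,  39.4, 140.9]), 'xdir': np.float64(-67.9), 'tilt': np.float64(0.2), 'f': array([-5.6,  1.2,  3.8]), 'op': 0.0148, 'q': array([ 0.02, -0.3 ,  2.21, -0.11,  0.73,  1.4 ])} [0.39668859 1.2510973  0.04887123]
scene 29 [77.15 79.12 80.36]
top 293 [79.66 81.66 83.75]
```

Request:
play_rows([
  {"hand": 0.03,"x": 0,"y": 0,"z": 0,"ax": 0,"ay": 0,"az": 0},
  {"hand": 0.04,"x": 0,"y": 0,"z": 0,"ax": 0,"ay": 0,"az": 0},
  {"hand": 0.05,"x": 0,"y": 0,"z": 0,"ax": 0,"ay": 0,"az": 0},
  {"hand": 0.05,"x": 0,"y": 0,"z": 0,"ax": 0,"ay": 0,"az": 0},
  {"hand": 0.05,"x": 0,"y": 0,"z": -0.02,"ax": 0,"ay": 0,"az": 0},
  {"hand": 0.05,"x": 0,"y": 0,"z": -0.05,"ax": 0,"ay": 0,"az": 0},
  {"hand": 0.05,"x": 0,"y": 0,"z": -0.05,"ax": 0,"ay": 0,"az": 0},
  {"hand": 0.05,"x": 0,"y": 0,"z": 0,"ax": 0,"ay": 0,"az": 0},
  {"hand": 0.05,"x": 0,"y": 0,"z": 0,"ax": 0,"ay": 0,"az": 0},
])

```text
t: 13.7
ee_pos: [0.5067, 0.0531, 0.2812]
orientation: [0.765, -0.59, 0.223, -0.131]
wrist_force: [-0.2, -0.1, -0.4]
opening: 0.0503
```

```bash
python3 gap.py s9; python3 - <<'E'
from h import *
p,dd,C=take("wrist","w9"); p=cv2.imread("pics/s9.png"); cv2.imwrite("pics/s9d.png",cv2.resize(p[145:280,190:330],None,fx=4,fy=4,interpolation=2))
E
```

```text
{'t': 13.7, 'b': array([ -2. ,  38.7, 260.7]), 'xdir': np.float64(-67.9), 'tilt': np.float64(0.1), 'f': array([-0.3, -0.1, -0.2]), 'op': 0.0503, 'q': array([ 0.05, -0.55,  2.2 , -0.1 ,  0.98,  1.39])} [ 0.0071274   0.27928145 -0.02589179]
scene 32 [76.84 78.99 80.87]
top 298 [80.03 82.22 84.11]
```

View pics/s9d.png

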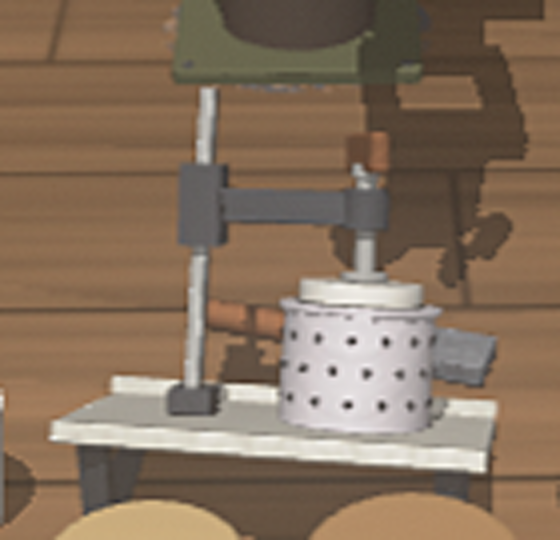

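View pics/w9.png

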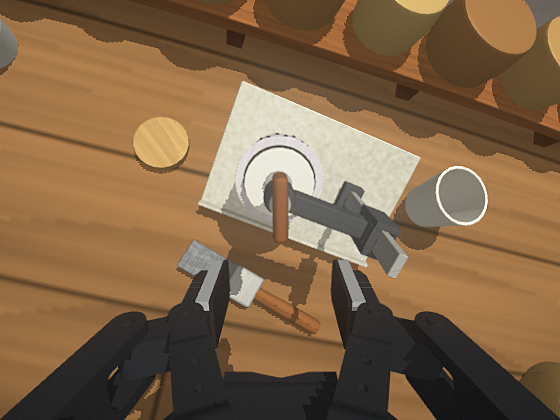

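```bash
python3 - <<'E'
from h import *
for nm,n in(("wrist3","wrist"),("w9","wrist"),("top0","top"),("wrist3t","top"),("s9t","top")):
    try: dd=np.load(f"pics/{nm}.npy")
    except Exception: 
        if nm=="wrist3t": dd=np.load("pics/top3.npy")
    C=cam(n) # camera pose only right for w9/top
    if nm=="wrist3": continue
    b=(cloud(dd,C)-O)@AX*1000
    z0=159 if nm=="top0" else 133
    m=(abs(b[...,0])<7)&(b[...,1]>-32)&(b[...,1]<24)&(abs(b[...,2]-z0)<8)
    q=b[m]; 
    A=np.c_[q[:,:2],np.ones(len(q))]; w=np.ones(len(q),bool)
    for _ in range(5):
        s=np.linalg.lstsq(A[w],q[w,2],rcond=None)[0]; w=abs(A@s-q[:,2])<2.0
    print(nm,w.sum(),"dz/dx,dz/dy",s.round(4))
E
```

```text
w9 954 dz/dx,dz/dy [-2.330000e-02  3.400000e-02  1.317363e+02]
top0 131 dz/dx,dz/dy [-6.080000e-02 -2.000000e-03  1.585827e+02]
wrist3t 118 dz/dx,dz/dy [3.100000e-03 1.540000e-02 1.323946e+02]
s9t 123 dz/dx,dz/dy [-2.470000e-02  3.130000e-02  1.335731e+02]
```

```bash
python3 -c "
from bench import close_job
print(close_job())"
```

```text
the job is handed in; nothing more can be done
None
```

The clamp is tightened on the follower and the job is handed in, at about 14 s of the 61 s allowed. No verdict was reported, so what follows rests on my own measurements.

I pushed the jaw down at jaw_top with closed fingers until the pad touched, at about 8 N. Then I gripped the wing handle, turned it about 2.75 rad clockwise in one grasp, let go and backed off about 120 mm.

**Last checks after letting go:**
- **Follower:** the depth images put it about 5.6 mm lower than before pressing, so roughly 0.4 mm of gap is left. With the handle still gripped it read about 6.1 mm, so trust this to about 0.5 mm.
- **Jaw:** it is tilted about 0.031 to 0.034 rad on the bar, from two camera views, against more than 0.012 required.
- **Robot:** the wrist force is near zero and the gripper is clear of everything.
- **Other things on the table:** the brush, disc and spare mould look unmoved in the pictures. I did not measure their positions.

**Odd readings:**
- The gripper read about 15 mm open on the 12 mm handle, but the handle turned with it.
- Side forces of up to about 12 N built up while turning, so I shifted the tool slightly to ease them.

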